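# Set the stock tags of a restocked bin rack

## Task

The parts bins on the rack have just been restocked: look which bins are full, and flip the hinged tags on the rail behind them so that every full bin shows its tag's green face and a bin that is not full shows red (the face turned up is the one shown). Push each wrong tag gently over with a fingertip until it falls onto its other rubber buffer; do not grip or lift anything, and leave the bins and the things lying round the rack where they are.

Things in the scene. Friction and masses are not known exactly. Their poses are not given: they have to be found in the camera images.
- rack: Grey sheet-metal bin rack, fixed, 146 (x) by 424 (y) by 88 mm high. Origin on the table, at mid width, 83 mm behind its front edge. x points from the bins (front) to the tag rail (back), y left along the row, z up. Four bays 105 mm apart in y; each holds one bin (centre at x = -35 mm) and has one hinged tag on the rail straight behind it. Rail: flat shelf, x 4 to 63 mm, top at z = 88 mm.
- tag_1 (a joint): Lean (rad) of the leftmost tag about its hinge (along the rack's x). Flat plate, 42 mm along the hinge, 3.6 mm thick, 47 mm tall. 0 = upright; +0.73 = leans right (-y) on its right buffer, green left face up: shows green; -0.73 = leans left (+y) on its left buffer, red right face up: shows red. Swings freely: 14 to 28 g, no spring or latch, falls over by its own weight once some 0.2 rad past upright.
- tag_2 (a joint): Lean (rad) of the second from the left tag about its hinge (along the rack's x). Flat plate, 42 mm along the hinge, 3.6 mm thick, 47 mm tall. 0 = upright; +0.73 = leans right (-y) on its right buffer, green left face up: shows green; -0.73 = leans left (+y) on its left buffer, red right face up: shows red. Swings freely: 14 to 28 g, no spring or latch, falls over by its own weight once some 0.2 rad past upright.
- tag_3 (a joint): Lean (rad) of the third from the left tag about its hinge (along the rack's x). Flat plate, 42 mm along the hinge, 3.6 mm thick, 47 mm tall. 0 = upright; +0.73 = leans right (-y) on its right buffer, green left face up: shows green; -0.73 = leans left (+y) on its left buffer, red right face up: shows red. Swings freely: 14 to 28 g, no spring or latch, falls over by its own weight once some 0.2 rad past upright.
- tag_4 (a joint): Lean (rad) of the rightmost tag about its hinge (along the rack's x). Flat plate, 42 mm along the hinge, 3.6 mm thick, 47 mm tall. 0 = upright; +0.73 = leans right (-y) on its right buffer, green left face up: shows green; -0.73 = leans left (+y) on its left buffer, red right face up: shows red. Swings freely: 14 to 28 g, no spring or latch, falls over by its own weight once some 0.2 rad past upright.
- tag_1_hinge (a point): Middle of tag_1's hinge axis, fixed in the rack, 102 mm above the table (rack frame x = 32 mm); 67 mm behind the centre of the bin it belongs to. Axes as the rack's. The hinge ears beside it reach 5 mm above it, the two buffers (17 mm to its left and right) 12 mm above it. 20 mm above the hinge the resting tag stands 18 mm to its side: a finger pushed further than that past the hinge jams it against the buffer, which yields about 2 mm.
- tag_1_tab (a point): Middle of the top edge of tag_1's black finger tab (22 mm wide along the hinge, 9 mm high), 47 mm from the hinge axis. It swings on a 47 mm arc; at rest it is 31 mm to one side of the hinge and 35 mm above it. Between the tabs of two neighbours that lean towards each other 42 mm stay free.
- tag_2_hinge (a point): Middle of tag_2's hinge axis, fixed in the rack, 102 mm above the table (rack frame x = 32 mm); 67 mm behind the centre of the bin it belongs to. Axes as the rack's. The hinge ears beside it reach 5 mm above it, the two buffers (17 mm to its left and right) 12 mm above it. 20 mm above the hinge the resting tag stands 18 mm to its side: a finger pushed further than that past the hinge jams it against the buffer, which yields about 2 mm.
- tag_2_tab (a point): Middle of the top edge of tag_2's black finger tab (22 mm wide along the hinge, 9 mm high), 47 mm from the hinge axis. It swings on a 47 mm arc; at rest it is 31 mm to one side of the hinge and 35 mm above it. Between the tabs of two neighbours that lean towards each other 42 mm stay free.
- tag_3_hinge (a point): Middle of tag_3's hinge axis, fixed in the rack, 102 mm above the table (rack frame x = 32 mm); 67 mm behind the centre of the bin it belongs to. Axes as the rack's. The hinge ears beside it reach 5 mm above it, the two buffers (17 mm to its left and right) 12 mm above it. 20 mm above the hinge the resting tag stands 18 mm to its side: a finger pushed further than that past the hinge jams it against the buffer, which yields about 2 mm.
- tag_3_tab (a point): Middle of the top edge of tag_3's black finger tab (22 mm wide along the hinge, 9 mm high), 47 mm from the hinge axis. It swings on a 47 mm arc; at rest it is 31 mm to one side of the hinge and 35 mm above it. Between the tabs of two neighbours that lean towards each other 42 mm stay free.
- tag_4_hinge (a point): Middle of tag_4's hinge axis, fixed in the rack, 102 mm above the table (rack frame x = 32 mm); 67 mm behind the centre of the bin it belongs to. Axes as the rack's. The hinge ears beside it reach 5 mm above it, the two buffers (17 mm to its left and right) 12 mm above it. 20 mm above the hinge the resting tag stands 18 mm to its side: a finger pushed further than that past the hinge jams it against the buffer, which yields about 2 mm.
- tag_4_tab (a point): Middle of the top edge of tag_4's black finger tab (22 mm wide along the hinge, 9 mm high), 47 mm from the hinge axis. It swings on a 47 mm arc; at rest it is 31 mm to one side of the hinge and 35 mm above it. Between the tabs of two neighbours that lean towards each other 42 mm stay free.
- bin_u: Blue open bin, 85 (x) by 92 (y) by 45 mm high, loose, standing in a bay of the rack; origin at the centre of its underside. Full to the rim with stamped U-shaped brackets.
- bin_l: Blue open bin, 85 (x) by 92 (y) by 45 mm high, loose, standing in a bay of the rack; origin at the centre of its underside. Full to the rim with stamped L-shaped brackets.
- bin_f: Blue open bin, 85 (x) by 92 (y) by 45 mm high, loose, standing in a bay of the rack; origin at the centre of its underside. Full to the rim with turned steel flange rings (60 mm across).
- bin_p: Blue open bin, 85 (x) by 92 (y) by 45 mm high, loose, standing in a bay of the rack; origin at the centre of its underside. NOT full: all but bare inside, only two steel locating pins are left in it.
- go_gauge: Bystander: flat steel snap gauge, 36 by 110 by 8 mm, lying on the table behind the rack; origin at the centre of its underside.
- loose_pin: Bystander: steel locating pin, 21 mm across, 42 mm high, standing on the table behind the rack; origin at the centre of its underside.
- loose_bracket: Bystander: small stamped L bracket, 22 by 34 by 28 mm, standing on the table at the left of the rack; origin at the centre of its underside.

How it is judged:
At the end, for the whole second after the job is handed in: The tags behind the three full bins lean right, green face up (joint above 0.62 rad), the tag behind the bin with only two pins leans left, red face up (joint below -0.62 rad), and all tags are at rest (((horizontal distance between tag_1_hinge and bin_p below 0.095 m and value of joint tag_1 below -0.62 rad) or (not (horizontal distance between tag_1_hinge and bin_p below 0.095 m) and value of joint tag_1 above 0.62 rad)) and ((horizontal distance between tag_2_hinge and bin_p below 0.095 m and value of joint tag_2 below -0.62 rad) or (not (horizontal distance between tag_2_hinge and bin_p below 0.095 m) and value of joint tag_2 above 0.62 rad)) and ((horizontal distance between tag_3_hinge and bin_p below 0.095 m and value of joint tag_3 below -0.62 rad) or (not (horizontal distance between tag_3_hinge and bin_p below 0.095 m) and value of joint tag_3 above 0.62 rad)) and ((horizontal distance between tag_4_hinge and bin_p below 0.095 m and value of joint tag_4 below -0.62 rad) or (not (horizontal distance between tag_4_hinge and bin_p below 0.095 m) and value of joint tag_4 above 0.62 rad)) and velocity of joint tag_1 between -0.1 and 0.1 rad/s and velocity of joint tag_2 between -0.1 and 0.1 rad/s and velocity of joint tag_3 between -0.1 and 0.1 rad/s and velocity of joint tag_4 between -0.1 and 0.1 rad/s); the robot touches nothing.
It fails at once if a bin is lifted or shifted (more than 12 mm) (distance of any of bin_u, bin_l, bin_f, bin_p from where it was at the start of the episode above 0.012 m).
It fails at once if the gauge, the loose pin or the loose bracket is disturbed or carried off (more than 12 mm) (distance of any of go_gauge, loose_pin, loose_bracket from where it was at the start of the episode above 0.012 m).
It fails at once if a tag is gripped, squeezed or forced (more than 15 N between the robot and a tag) (contact force between any of the fingers, the arm and tag_1 above 15 N or contact force between any of the fingers, the arm and tag_2 above 15 N or contact force between any of the fingers, the arm and tag_3 above 15 N or contact force between any of the fingers, the arm and tag_4 above 15 N).
It also fails if it takes over 51 s, if anything falls off the work surface, if the arm or the gripper's body presses on something with over 40 N, if the wrist force passes 120 N, or if a joint passes its speed limit or range.

## Robot

A 6-joint arm with a two-finger parallel gripper is mounted at the origin on a cart in front of the work surface, level with it; the furniture and walls round the work are solid. World frame = base frame: x ahead of the robot, y to its left, z up, the work surface at z = 0. Lengths are in m, angles in rad, forces in N, time in s.
With the tool pointing down it reaches from about 0.25 to 0.775 m from the base axis. Payload 4 kg.
Tool frame: the origin (TCP) lies at the very end of the fingers, on their centre line; the grasp point (between the pads) lies 19 mm behind it (robot.hold_point_z is the distance from the TCP to the grasp point, in m); z points along the fingers, y is the line along which they close (so a half turn about z gives the same grasp; the last joint's range is limited). The gripper opens to 94 mm and grips with 3 to 60 N. Pads are 16 mm wide; open, the fingers measure 119 mm over their backs; the gripper's body (75 mm by 177 mm) begins 78 mm behind the grasp point.
Start: joints at [-1.215, 0.087, 1.371, -0, 1.684, -0.103], TCP at [0.244, -0.493, 0.206] pointing down, gripper open.
Joint ranges: [-3.1, 3.1], [-0.76, 2.03], [0.27, 2.55], [-1.08, 4.22], [0.17, 2.65], [-2.57, 2.57]. Speed limits (rad/s): [2.79, 2.79, 3.14, 3.14, 3.14, 3.14].

## Interface

Orientations are given as [roll, pitch, yaw] about the fixed x, y, z axes, in that order (R = Rz(yaw) Ry(pitch) Rx(roll)).
In Python, from bench import robot gives the robot as it stands.
- The arm moves only by the tool carry_out, never from a script. Its argument "steps" is a list of rows, each a list of 3 entries, a list of its own where there are three numbers: the shift along the tool's x, y, z in m, then the turn about the tool's z in units of 10 degrees (1.0 is 10 degrees), then the closure, from -1 (fully open) to 1 (shut). In form: [[[tx, ty, tz], roll, jaw], ...]. A call has 1 to 10 rows; each row is the pose to reach, as a shift and turn from the pose commanded when the call began, along the tool's axes at that moment; what a row does not reach only later rows make up. A row lasts 1/8 s, in which the tool goes at most 62.5 mm and 10.7 degrees, less where a joint would pass 70% of its speed; a pose out of reach is approached as far as the arm can. A call with a gripper value outside its range is refused whole. The fingers move at their own pace and stop on an object; the grip force is fixed at half the most. Time passes only in rows, so rows that repeat a pose let the fingers close. It gives the time, the measured TCP pose, the force, the opening and the grip force at its end, in the units of the state.
- robot.get_obs(): the state, without advancing time (a new reading comes with each control period).
- robot.snapshot(name): name is "scene" or "top" or "wrist"; returns a dict with "image" (420x560x3 uint8, red, green, blue), "z_map" (420x560 float32, m along the optical axis (not along the pixel's ray), 0 where there is no reading), "mtx" (3x3 intrinsics, pixels), "D" ([k1, k2, p1, p2, k3] as OpenCV has them; the pictures are not rectified), "R" (3x3) and "t" (3): a world point X has camera coordinates R X + t. Camera axes: x right, y down, z forward; pixel columns grow to the right and rows downward; lengths in m; the calibration is good to about 2 mm. A picture is of the moment at which its call begins.
- robot.close_job(): hands the job in; it is judged then, once.
The state is a dict: "time": time; "joint_positions": joint angles; "qvel": joint speeds; "joint_torque": joint torques, N m; "tool_pos": TCP position; "ee_rot": TCP orientation; "wrist_force": force on the tool from outside, world axes, zero at the start; "wrist_torque": the same for the moment, N m; "width": finger opening in m; "finger_force": force on a finger pad.
Only numpy, scipy, OpenCV 4.12 (cv2) and the standard library are available. Lean on these libraries where they do the work, as an engineer would, in place of code of your own. Each camera call takes 0.05 s, during which the arm holds its last target. There are 200 camera calls.

## Working session

There is one attempt and no reset: what is moved stays moved. The work goes in short steps, Python scripts to look and compute and a tool call to move; the robot and the scene stay as the last step left them, time stands still between calls to the robot, and variables do not carry over. Pictures are saved under pics/ and viewed, at most 10 in all, crops included, and the job is handed in when it is done.

Besides the shell and the picture viewer there is one more tool, called in YAML: its name, and indented under it one key for each argument. carry_out: Moves the arm, as the interface text tells. Its arguments: {"type":"object","properties":{"steps":{"type":"array","items":{"type":"array"}}},"required":["steps"]}

```bash
mkdir -p pics; ls
python3 - <<'E'
from bench import robot
import cv2,pickle
o=robot.get_obs();print(o['time'],o['tool_pos'],o['ee_rot'])
d={}
for n in("scene","top"):
    s=robot.snapshot(n);d[n]=s;cv2.imwrite(f"pics/{n}0.png",s["image"][...,::-1])
    print(n,s["mtx"],s["D"],s["R"],s["t"])
pickle.dump(d,open("s0.pkl","wb"))
E
```

```text
pics
0.0 [ 0.24338566 -0.49260803  0.20431378] [-3.13940715e+00 -2.23551763e-04  4.58800390e-01]
scene [[512.57724356   0.         278.04312681]
 [  0.         512.57724356 215.82528548]
 [  0.           0.           1.        ]] [-0.0885596  0.         0.         0.         0.       ] [[-0.56160317 -0.82740452 -0.00190964]
 [-0.53073077  0.36200372 -0.76634076]
 [ 0.6347651  -0.42936589 -0.64243147]] [0.38440916 0.34217755 0.78156897]
top [[403.07452163   0.         278.38039538]
 [  0.         403.07452163 204.13222418]
 [  0.           0.           1.        ]] [-0.03118924  0.          0.          0.          0.        ] [[ 0.01811174 -0.99980586  0.00775916]
 [-0.97369963 -0.01940055 -0.22700805]
 [ 0.22711451 -0.00344358 -0.97386197]] [0.08410197 0.55530464 0.85282076]
```

View pics/top0.png

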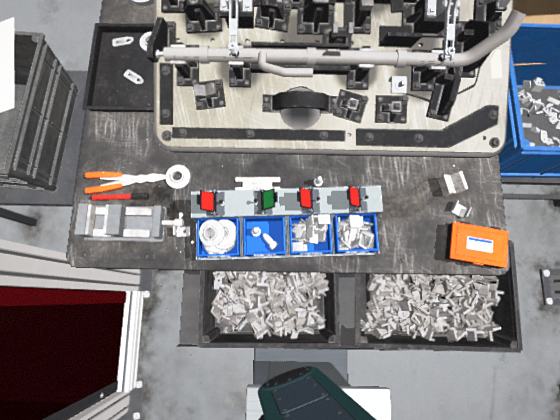

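View pics/scene0.png

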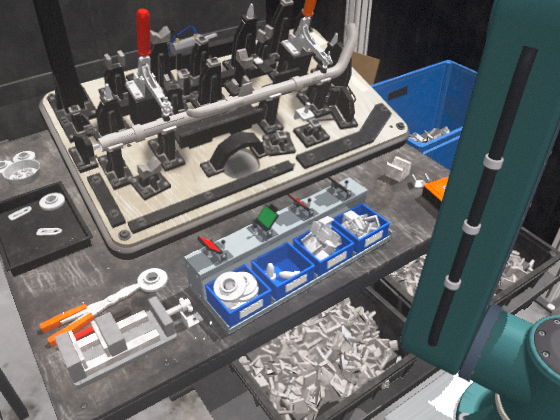

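The bins from left to right hold flange rings at (216,235), two pins at (263,237), brackets at (310,233) and brackets at (356,232). The tags are red (208,203), green (267,199), red (306,199) and red (355,196), so all four look wrong. Next I'll locate them in 3D.

```bash
cat > h.py <<'E'
import cv2,numpy as np
def pts(s,mask):
    v,u=np.nonzero(mask&(s["z_map"]>0))
    z=s["z_map"][v,u]
    n=cv2.undistortPoints(np.c_[u,v].astype(np.float64)[:,None],s["mtx"],s["D"])[:,0]
    return (np.c_[n*z[:,None],z]-s["t"])@s["R"],u,v
def masks(s):
    h=cv2.cvtColor(s["image"],cv2.COLOR_RGB2HSV);H,S,V=cv2.split(h)
    return dict(red=((H<6)|(H>174))&(S>150)&(V>70),green=(H>45)&(H<85)&(S>120)&(V>50),blue=(H>100)&(H<125)&(S>150)&(V>60))
E
python3 - <<'E'
import pickle,numpy as np,cv2
from h import *
np.set_printoptions(precision=4,suppress=True)
d=pickle.load(open("s0.pkl","rb"))
for n,s in d.items():
    m=masks(s)
    for c in("red","green"):
        k,l,st,ce=cv2.connectedComponentsWithStats(m[c].astype(np.uint8))
        for i in range(1,k):
            if st[i,4]<25: continue
            P,u,v=pts(s,l==i)
            if abs(np.median(P[:,1]))<.4 and .25<np.median(P[:,0])<.7:
                Q=P-np.median(P,0);Q=Q[np.linalg.norm(Q,axis=1)<.04]
                print(n,c,ce[i],st[i,4],np.median(P,0),P.min(0),P.max(0),"n",np.linalg.svd(Q)[2][2] if len(Q)>5 else "")
    P,_,_=pts(s,np.ones(s["z_map"].shape,bool))
    k=(abs(P[:,2]-.088)<.004)&(P[:,0]>.3)&(P[:,0]<.62)&(abs(P[:,1])<.35)
    r=cv2.minAreaRect(P[k][:,:2].astype(np.float32)*1000);print(n,"shelf",k.sum(),r,P[k].min(0),P[k].max(0))
    B,_,_=pts(s,m["blue"]);k=(abs(B[:,2]-.06)<.06)&(B[:,0]>.25)&(B[:,0]<.6)&(abs(B[:,1])<.3)
    print("bins",cv2.minAreaRect(B[k][:,:2].astype(np.float32)*1000),B[k][:,2].max())
s=d["top"];cv2.imwrite("pics/crop0.png",cv2.resize(s["image"][165:270,165:405,::-1],None,fx=3.3,fy=3.3,interpolation=cv2.INTER_CUBIC))
# tall obstacles
P,_,_=pts(s,np.ones(s["z_map"].shape,bool))
for x in np.arange(.3,1,.05):
    print("%.2f"%x,[round(float(P[(abs(P[:,0]-x)<.025)&(abs(P[:,1]-y)<.05)][:,2].max(initial=0)),2) for y in (-.3,-.2,-.1,0,.1,.2,.3)])
E
```

```text
scene red [209.4286 243.9694] 98 [0.5392 0.2508 0.1252] [0.5201 0.2373 0.11  ] [0.5625 0.2626 0.1372] n [ 0.0342 -0.742   0.6695]
scene green [266.7792 216.5541] 231 [0.5483 0.1183 0.12  ] [0.5299 0.1069 0.1069] [0.5691 0.1294 0.1337] n [ 0.0365 -0.7605 -0.6483]
scene shelf 3205 ((543.2887573242188, 78.25624084472656), (83.66216278076172, 425.60467529296875), 3.1511025428771973) [ 0.5045 -0.1346  0.084 ] [0.5966 0.2921 0.092 ]
bins ((498.0276794433594, 76.06941223144531), (117.64031219482422, 410.0712585449219), 3.3874592781066895) 0.059503657249735616
top red [354.1026 196.1154] 156 [ 0.5611 -0.0671  0.1218] [ 0.5414 -0.0805  0.1028] [ 0.5843 -0.0542  0.1341] n [-0.0513  0.7451 -0.665 ]
top red [305.2391 197.4674] 184 [0.5564 0.0383 0.1216] [0.5364 0.0262 0.1052] [0.5763 0.0498 0.1355] n [-0.0415  0.7464 -0.6642]
top red [206.9483 200.569 ] 232 [0.5448 0.2473 0.1204] [0.5255 0.2351 0.1057] [0.565  0.2593 0.1352] n [-0.048   0.7497 -0.66  ]
top green [267.9071 198.8579] 183 [0.5516 0.1173 0.1204] [0.5327 0.1061 0.1061] [0.5709 0.1287 0.1354] n [-0.0335  0.7499  0.6607]
top shelf 3500
[... 220 characters left out ...]
11328125), 2.8469719886779785) 0.08347687873430336
0.30 [0.0, 0.0, 0.0, 0.0, 0.0, 0.0, 0.0]
0.35 [0.0, 0.0, 0.0, 0.0, 0.0, 0.0, 0.0]
0.40 [0.01, 0.01, 0.01, 0.01, 0.01, 0.01, 0.01]
0.45 [0.04, 0.01, 0.07, 0.07, 0.06, 0.07, 0.06]
0.50 [0.04, 0.01, 0.07, 0.09, 0.11, 0.12, 0.13]
0.55 [0.04, 0.01, 0.14, 0.14, 0.14, 0.13, 0.14]
0.60 [0.04, 0.01, 0.13, 0.11, 0.11, 0.09, 0.02]
0.65 [0.04, 0.01, 0.01, 0.04, 0.01, 0.01, 0.02]
0.70 [0.1, 0.1, 0.1, 0.1, 0.1, 0.1, 0.1]
0.75 [0.17, 0.15, 0.15, 0.26, 0.26, 0.17, 0.17]
0.80 [0.24, 0.29, 0.24, 0.27, 0.26, 0.29, 0.23]
0.85 [0.32, 0.3, 0.24, 0.24, 0.24, 0.29, 0.24]
0.90 [0.32, 0.31, 0.27, 0.29, 0.27, 0.31, 0.27]
0.95 [0.26, 0.28, 0.27, 0.27, 0.27, 0.27, 0.27]
```

View pics/crop0.png

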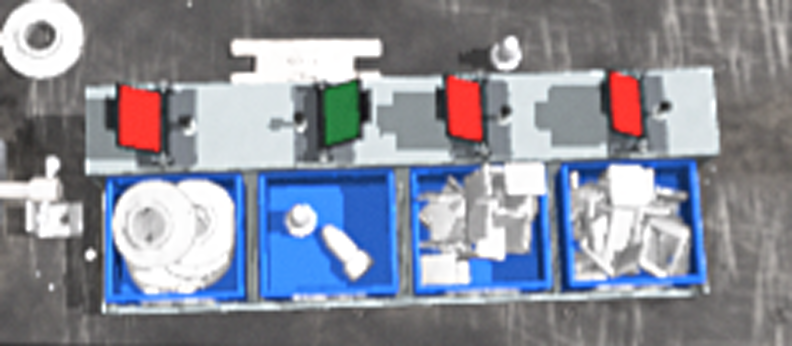

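All four tags must flip: 1, 3 and 4 to green, and 2 to red. The fitted hinges are at y ≈ .234, .129, .024 and -.081 and x ≈ .545 to .561, with rack yaw ≈ .052; the spacing agrees with 105 mm. I'll close the fingers, turn the tool x along the row, and go above the left side of tag 4.

carry_out:
  steps:
    - [[0.049,-0.0275,0],-0.67,1]
    - [[0.098,-0.055,0],-1.33,1]
    - [[0.146,-0.0825,0],-2.0,1]
    - [[0.195,-0.11,0],-2.67,1]
    - [[0.244,-0.1375,0],-3.33,1]
    - [[0.2925,-0.165,0],-4.0,1]
    - [[0.341,-0.1925,0],-4.67,1]
    - [[0.39,-0.22,0],-5.33,1]
    - [[0.439,-0.2475,0],-6.0,1]
    - [[0.4875,-0.275,0],-6.67,1]

```text
time: 1.35
tool_pos: [0.5594, -0.029, 0.2049]
ee_rot: [-3.141, 0.0, 1.627]
wrist_force: [0.9, -0.5, 0.6]
width: 0.001
finger_force: 0.0
```

carry_out:
  steps:
    - [[0,0,0],0,1]
    - [[0,0,0],0,1]
    - [[0,0,0],0,1]
    - [[0,0,0],0,1]

```text
time: 1.85
tool_pos: [0.5584, -0.0319, 0.2057]
ee_rot: [3.141, 0.0, 1.621]
wrist_force: [-0.2, -0.1, 0.3]
width: 0.0004
finger_force: 0.0
```

Run:
```python
from bench import robot
import cv2
print(robot.get_obs())
s=robot.snapshot("scene");t=robot.snapshot("wrist")
cv2.imwrite("pics/w1.png",cv2.hconcat([cv2.resize(s["image"][100:380,100:460],(400,311)),cv2.resize(t["image"],(400,311))])[...,::-1])
```

```text
{'time': 1.85, 'joint_positions': array([-1.58321688e-01,  1.07745676e-01,  1.34791793e+00, -2.39467096e-04,
        1.68553231e+00, -2.08213001e-01]), 'qvel': array([ 0.00386326,  0.00239615, -0.00228856,  0.00130051, -0.00026909,
       -0.00191263]), 'joint_torque': array([ 1.21859433e-01, -3.47623265e+01, -3.02035296e+01,  7.50070182e-02,
        2.97577924e-02,  3.21477419e-04]), 'tool_pos': array([ 0.55843343, -0.03192593,  0.20574428]), 'ee_rot': array([3.14125365e+00, 3.14755206e-04, 1.62066012e+00]), 'wrist_force': array([-0.179241  , -0.06691693,  0.27053006]), 'wrist_torque': array([-0.04212885, -0.07578148,  0.00655111]), 'finger_force': 0.0, 'width': 0.0004200994430640753}
```

View pics/w1.png

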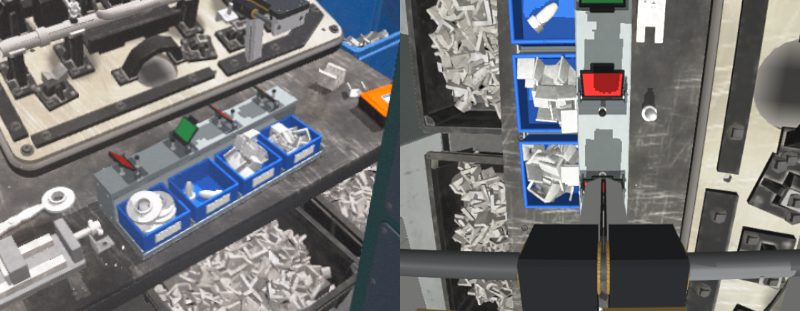

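The finger is above the gap left of tag 4; the wrist view shows tag 3 at (602,84) and tag 2 at (605,5). Now I'll descend.

carry_out:
  steps:
    - [[0.004,0,0.025],0,1]
    - [[0.004,0,0.05],0,1]
    - [[0.004,0,0.07],0,1]
    - [[0.004,0,0.082],0,1]
    - [[0.004,0,0.082],0,1]

```text
time: 2.58
tool_pos: [0.558, -0.0269, 0.1227]
ee_rot: [-3.14, -0.0, 1.622]
wrist_force: [-0.4, 1.2, 0.3]
width: 0.0005
finger_force: 0.0
```

carry_out:
  steps:
    - [[-0.006,0,0],0,1]
    - [[-0.012,0,0],0,1]
    - [[-0.018,0,0],0,1]
    - [[-0.024,0,0],0,1]
    - [[-0.03,0,0],0,1]
    - [[-0.036,0,0],0,1]
    - [[-0.042,0,0],0,1]
    - [[-0.048,0,0],0,1]
    - [[-0.054,0,0],0,1]
    - [[-0.054,0,0],0,1]

```text
time: 3.82
tool_pos: [0.5615, -0.0811, 0.1234]
ee_rot: [-3.142, 0.0, 1.622]
wrist_force: [-0.3, 0.1, -0.3]
width: 0.0006
finger_force: 0.0
```

Run:
```python
from bench import robot
import cv2
o=robot.get_obs();print(o['time'],o['tool_pos'],o['wrist_force'])
s=robot.snapshot("scene")
cv2.imwrite("pics/w2.png",cv2.resize(s["image"][150:310,180:400],None,fx=3,fy=3)[...,::-1])
```

```text
3.825 [ 0.56148117 -0.08108084  0.12343576] [-0.28645694  0.05841138 -0.34322373]
```

View pics/w2.png

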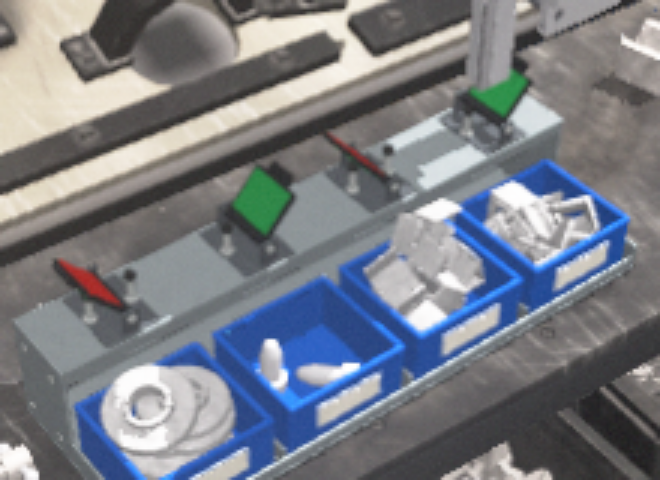

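Tag 4 fell to green, at (500,97). Next I'll rise, move to the gap between tags 2 and 3, descend, and push tag 3 to the right.

carry_out:
  steps:
    - [[0.012,0,0],0,1]
    - [[0.015,0,-0.03],0,1]
    - [[0.02,0,-0.065],0,1]
    - [[0.06,0,-0.065],0,1]
    - [[0.11,0,-0.065],0,1]
    - [[0.158,0,-0.065],0,1]
    - [[0.158,0,-0.065],0,1]
    - [[0.158,0,-0.065],0,1]

```text
time: 4.88
tool_pos: [0.553, 0.0776, 0.1884]
ee_rot: [-3.142, 0.001, 1.624]
wrist_force: [-0.0, -0.1, -0.4]
width: 0.0011
finger_force: 0.0
```

carry_out:
  steps:
    - [[0,0,0.02],0,1]
    - [[0,0,0.045],0,1]
    - [[0,0,0.065],0,1]
    - [[0,0,0.065],0,1]

```text
time: 5.38
tool_pos: [0.5519, 0.0759, 0.1214]
ee_rot: [-3.137, 0.0, 1.621]
wrist_force: [0.5, -0.3, 0.4]
width: 0.0004
finger_force: 0.0
```

carry_out:
  steps:
    - [[-0.006,0,0],0,1]
    - [[-0.012,0,0],0,1]
    - [[-0.018,0,0],0,1]
    - [[-0.024,0,0],0,1]
    - [[-0.03,0,0],0,1]
    - [[-0.036,0,0],0,1]
    - [[-0.042,0,0],0,1]
    - [[-0.048,0,0],0,1]
    - [[-0.053,0,0],0,1]
    - [[-0.053,0,0],0,1]

```text
time: 6.62
tool_pos: [0.556, 0.0239, 0.1234]
ee_rot: [-3.142, 0.0, 1.622]
wrist_force: [-0.7, 0.0, 0.8]
width: 0.0002
finger_force: 0.0
```

carry_out:
  steps:
    - [[0.02,0,0],0,1]
    - [[0.04,0,0],0,1]
    - [[0.053,0,0],0,1]
    - [[0.059,0,0],0,1]
    - [[0.065,0,0],0,1]
    - [[0.071,0,0],0,1]
    - [[0.077,0,0],0,1]

```text
time: 7.5
tool_pos: [0.552, 0.1012, 0.1235]
ee_rot: [3.142, 0.0, 1.622]
wrist_force: [0.0, -0.1, -0.2]
width: 0.0007
finger_force: 0.1
```

carry_out:
  steps:
    - [[0.006,0,0],0,1]
    - [[0.012,0,0],0,1]
    - [[0.018,0,0],0,1]
    - [[0.024,0,0],0,1]
    - [[0.03,0,0],0,1]
    - [[0.03,0,0],0,1]

```text
time: 8.25
tool_pos: [0.5504, 0.1316, 0.1234]
ee_rot: [3.142, 0.0, 1.624]
wrist_force: [-0.2, -0.4, 0.1]
width: 0.0004
finger_force: 0.0
```

Run:
```python
from bench import robot
import cv2
o=robot.get_obs();print(o['time'],o['tool_pos'],o['wrist_force'])
s=robot.snapshot("scene")
cv2.imwrite("pics/w3.png",cv2.resize(s["image"][150:310,180:400],None,fx=3,fy=3)[...,::-1])
```

```text
8.25 [0.55037773 0.13158773 0.12344384] [-0.18575718 -0.44322211  0.13467325]
```

View pics/w3.png

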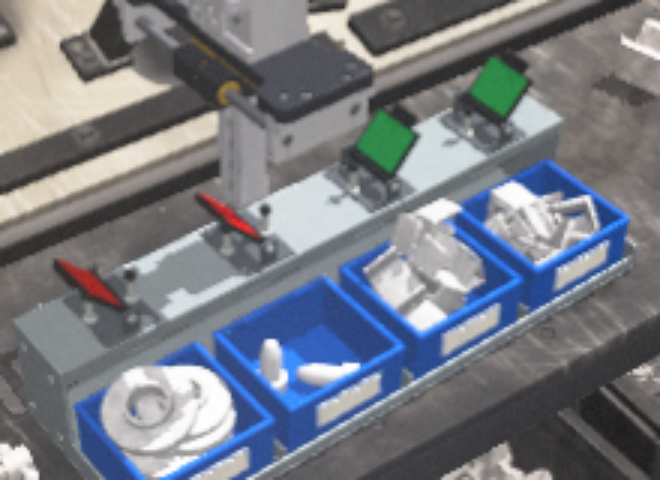

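Tags 3 (385,142) and 4 are green, and tag 2 (232,215) is red. Now tag 1.

carry_out:
  steps:
    - [[-0.012,0,0],0,1]
    - [[-0.014,0,-0.03],0,1]
    - [[-0.014,0,-0.065],0,1]
    - [[0.03,0,-0.065],0,1]
    - [[0.08,0,-0.065],0,1]
    - [[0.13,0,-0.065],0,1]
    - [[0.155,0,-0.065],0,1]
    - [[0.155,0,-0.065],0,1]
    - [[0.155,0,-0.065],0,1]

```text
time: 9.43
tool_pos: [0.5427, 0.2844, 0.1884]
ee_rot: [-3.142, 0.001, 1.622]
wrist_force: [-0.5, -0.3, -0.5]
width: 0.0005
finger_force: 0.0
```

carry_out:
  steps:
    - [[0,0,0.02],0,1]
    - [[0,0,0.045],0,1]
    - [[0,0,0.065],0,1]
    - [[0,0,0.065],0,1]

```text
time: 9.93
tool_pos: [0.5416, 0.2836, 0.1215]
ee_rot: [-3.138, 0.002, 1.621]
wrist_force: [-0.5, -0.3, 0.8]
width: 0.0004
finger_force: 0.0
```

carry_out:
  steps:
    - [[-0.006,0,0],0,1]
    - [[-0.012,0,0],0,1]
    - [[-0.018,0,0],0,1]
    - [[-0.024,0,0],0,1]
    - [[-0.03,0,0],0,1]
    - [[-0.036,0,0],0,1]
    - [[-0.042,0,0],0,1]
    - [[-0.048,0,0],0,1]
    - [[-0.053,0,0],0,1]
    - [[-0.053,0,0],0,1]

```text
time: 11.18
tool_pos: [0.5452, 0.2326, 0.1235]
ee_rot: [3.142, 0.0, 1.622]
wrist_force: [0.2, -0.0, -0.9]
width: 0.0002
finger_force: 0.0
```

carry_out:
  steps:
    - [[0.012,0,0],0,1]
    - [[0.014,0,-0.03],0,1]
    - [[0.014,0,-0.07],0,1]
    - [[0.014,0,-0.12],0,1]
    - [[0.014,0,-0.12],0,1]
    - [[0.014,0,-0.12],0,1]
    - [[0.014,0,-0.12],0,1]

```text
time: 12.05
tool_pos: [0.5435, 0.247, 0.2411]
ee_rot: [-3.138, 0.001, 1.623]
wrist_force: [-0.2, 0.2, -0.7]
width: 0.0006
finger_force: 0.0
```

Run:
```python
from bench import robot
import cv2
o=robot.get_obs();print(o['time'],o['tool_pos'],o['wrist_force'])
s=robot.snapshot("scene")
cv2.imwrite("pics/w4.png",cv2.resize(s["image"][150:310,180:400],None,fx=3,fy=3)[...,::-1])
```

```text
12.05 [0.54351692 0.24703212 0.24105425] [-0.23278769  0.22370947 -0.68318288]
```

View pics/w4.png

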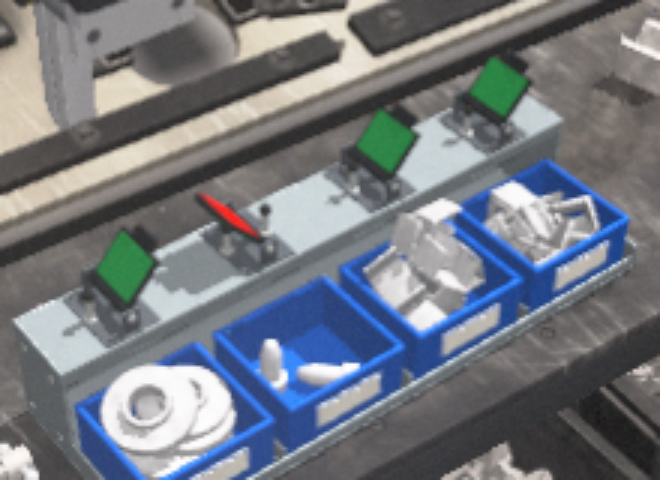

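The tags now show green (122,267), red (232,215), green (385,142) and green (498,87). The robot is clear of everything, so I'll hand in.

```bash
python3 -c "
from bench import robot
print(robot.close_job())"
```

```text
the job is handed in; nothing more can be done
None
```

All four tags were wrong and are now flipped: tags 1, 3 and 4 show green, tag 2 (the bin with only two pins) shows red; the final picture confirmed this, the bins looked unmoved, and the job was handed in at about 12 s, though no verdict came back.

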